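# Seat a dryer lint filter and hold it on its sprung switch

## Robot

A 6-joint arm with a two-finger parallel gripper is mounted at the origin on the work surface. World frame = base frame: x ahead of the robot, y to its left, z up, the work surface at z = 0. Lengths are in mm, angles in rad, forces in N, time in s.
With the tool pointing down it reaches from about 300 to 775 mm from the base axis. Payload 14.6 kg.
Tool frame: the origin (TCP) lies midway between the tips of the shut fingers; the grasp point (between the pads) lies behind it (manip.grip_depth is the z of the grasp point in the tool frame, in mm); z points along the fingers, y is the line along which they close (so a half turn about z gives the same grasp; the last joint's range is limited). The gripper opens to 94 mm and grips with 3 to 60 N. Pads are 16 mm wide; open, the fingers measure 119 mm over their backs; the gripper's body (75 mm by 177 mm) begins 78 mm behind the grasp point.
Start: joints at [1.171, 0.3, 1.521, -0, 1.321, -0.067], TCP at [179.677, 519.813, 205.446] pointing down, gripper open.
Joint ranges: [-3.03, 3.03], [-0.79, 2.21], [0.23, 2.52], [-1.04, 4.18], [0, 3.07], [-2.55, 2.55]. Speed limits (rad/s): [2.22, 2.22, 2.57, 3.14, 3.14, 3.14].

## Interface

Orientations are given as [roll, pitch, yaw] about the fixed x, y, z axes, in that order (R = Rz(yaw) Ry(pitch) Rx(roll)).
In Python, from cell import manip gives the robot as it stands.
- The arm moves only by the shell command python3 -m creep [OPENING] [FORCE], which reads ROWS from standard input. ROWS is a JSON list that holds a single list of rows (three levels of brackets), with 1 to 5 rows, each of 6 numbers: dx, dy, dz in fractions of the full range, 1 being 800 mm, then a rotation vector rx, ry, rz in shares of 60 degrees (1.0 is 60 degrees); each row is the pose to reach, as a shift and turn from the pose commanded when the command began, along the tool's axes at that moment; what a row does not reach only later rows make up. A row lasts 1/10 s, in which the tool goes at most 50 mm and 0.15 rad, less where a joint would pass 70% of its speed; a pose out of reach is approached as far as the arm can. OPENING is the finger opening in mm, set as the command begins (- or left out keeps the last). The fingers move at their own pace and stop on an object; FORCE is the grip in N (left out, the last holds). Time passes only in rows, so rows that do not move let the fingers close. It prints the time, the measured TCP pose, the force, the opening and the grip force at its end. No shift or turn number may pass 1 either way. Input that does not fit is refused with a message, and nothing moves.
- manip.read_state(): the state, without advancing time (a new reading comes with each control period).
- manip.camera(name): name is "scene" or "top"; returns (picture, depth): 420x560x3 uint8, red, green, blue; 420x560 float32, mm along the optical axis (not along the pixel's ray), 0 where there is no reading.
- manip.camera_info(name): a dict with "K" (3x3 intrinsics, pixels), "dist" ([k1, k2, p1, p2, k3] as OpenCV has them; the pictures are not rectified), "rvec" (rotation vector, rad) and "tvec" (3), from world to camera coordinates, as OpenCV has them. Camera axes: x right, y down, z forward; pixel columns grow to the right and rows downward; lengths in mm; the calibration is good to about 2 mm. A picture is of the moment at which its call begins. camera_info takes no time and is no camera call.
- manip.sign_off(): hands the job in; it is judged then, once.
The state is a dict: "clock": time; "joints": joint angles; "qd": joint speeds; "effort": joint torques, N m; "eef_pos": TCP position; "eef_rot": TCP orientation; "wrist_force": force on the tool from outside, world axes, zero at the start; "moment": the same for the moment, N m; "finger_gap": finger opening in mm; "finger_force": force on a finger pad.
Only numpy, scipy, OpenCV 4.12 (cv2) and the standard library are available. Lean on these libraries where they do the work, as an engineer would, in place of code of your own. Each camera call takes 0.05 s, during which the arm holds its last target. There are 200 camera calls.

## Task

On the dryer's filter housing, lift the saddle-shaped dust cover off the slot and hang it astride the horizontal bar of the drying rail, letting go of it there. Then take the narrower of the two lint filters from the rack by its handle, lower it foot first through the slot and press it fully home against the sprung switch inside, so that its flange is down on the slot's rim, and finish while still gripping the filter's handle and holding it down, because the spring lifts it again if it is let go. Leave the wide filter in the rack, and the bottle, the jar and the measuring cup standing where they are.

Things in the scene. Friction and masses are not known exactly. Their poses are not given: they have to be found in the camera images.
- housing: Fixed dryer filter housing: a white duct box 120 x 130 x 70 mm high with a bare aluminium throat standing upright in its middle, 28 mm (its x) by 96 mm (its y), rim 125 mm above the table. Origin: centre of the underside; z up. It stands at any yaw within 0.5 rad of zero.
- slot (a point): Centre of the slot's mouth, level with the rim (125 mm above the table). The slot is open from above, 14 mm along the housing's x by 82 mm along its y (2 mm more than the filter each way, in total), with a 3 mm bevelled lead-in all round; the narrow part is 20 mm deep, the space below it is 20 x 88 mm. Site axes are the housing's.
- seat (a joint): Sprung switch plate inside the slot, its top 73 mm below the rim when free. Value: metres pressed down, 0 free, stop at 0.016. The spring pushes up with 3 N at first touch and 500 N/m more, 9 N when the filter's flange lies on the rim (value 0.012). The filter's weight alone does not press it.
- cover: Loose white plastic dust cover, an upside-down U, 0.12 kg: top plate 40 (x) x 90 (y) x 3 mm; two 3 mm legs along y reach 40 mm below the plate, 34 mm apart inside. Grip rib on top 12 mm thick (x), 50 long (y), 42 high. Origin: centre between the legs' feet; plate underside 40 mm, rib 43 to 85 mm above it. Starts astride the throat, plate on the rim, y along the slot. Hangs stably on the rail.
- rail: Fixed steel drying rail: a round horizontal bar 16 mm in diameter along its own y, 240 mm long between two end posts, axis 170 mm above the table (top of bar 178 mm). Origin: on the table right under the bar's middle. Yaw within 0.3 rad of zero. It stands to the left or the right of the housing.
- rack: Fixed white rack, base 190 (x) x 130 mm (y), yaw within 0.25 rad of zero, with two upright pockets at -50 and +50 mm along its x, each 15 x 112 mm inside, long side along y, walls to 45 mm above the table, floor 10 mm above the table. On the other side of the housing from the rail. Each pocket holds one lint filter upright, handle up, parallel to the rack's y.
- filter: The narrower lint filter, loose, 0.12 kg: flat grey frame with steel mesh, 12 mm thick (x), 80 wide (y), 85 from foot to flange; flange 26 x 92 x 5 mm; above it a handle 12 mm thick (x), 50 wide (y), 42 high. Origin: centre of the foot; z up. Flange underside 85 mm, handle 90 to 132 mm above the origin. Same when turned half round. In either rack pocket.
- filter_foot (a point): Centre of the foot of the narrower filter.
- filter_grip (a point): Middle of the narrower filter's handle, 114 mm above its foot.
- filter_wide: The wide lint filter, for another machine: the same make but 104 mm wide (flange 116 mm), so it cannot enter the slot. Origin: centre of the foot. In the other pocket; stays there.
- detergent: Bystander: tall white bottle, 80 mm across, 210 mm high. Origin: centre of its underside.
- pods: Bystander: clear jar, 90 mm across, 110 mm high. Origin: centre of its underside.
- scoop: Bystander: white measuring cup, 68 mm across, 50 mm high. Origin: centre of its underside.
Mind the look-alikes: they are no part of the job. Leave any red look-alike of the filter alone.

How it is judged:
By the outcome, as a careful person would: the job done as asked, in the order asked, and still so for the second after the job is handed in, while the arm keeps its last pose, push and grip.
It also fails if it takes over 64 s, if anything falls off the work surface, if the arm or the gripper's body presses on something with over 40 N, if the wrist force passes 120 N, or if a joint passes its speed limit or range.

## Working session

There is one attempt and no reset: what is moved stays moved. The work goes in short steps, Python scripts to look and compute and a shell command to move; the robot and the scene stay as the last step left them, time stands still between calls to the robot, and variables do not carry over. Pictures are saved under pics/ and viewed, at most 10 in all, crops included, and the job is handed in when it is done.

```bash
ls; mkdir -p pics; cat > h.py <<'E'
import numpy as np,cv2
from cell import manip
def cloud(n):
    im,d=manip.camera(n);c=manip.camera_info(n)
    K=np.array(c["K"],float);D=np.array(c["dist"],float)
    R=cv2.Rodrigues(np.array(c["rvec"],float))[0];t=np.array(c["tvec"],float).ravel()
    v,u=np.mgrid[:420,:560]
    r=cv2.undistortPoints(np.stack([u,v],-1).reshape(-1,1,2).astype(float),K,D).reshape(420,560,2)
    P=np.dstack([r*d[...,None],d])
    W=(P-t)@R
    W[d==0]=np.nan
    return im,W,r,R,t
def ray(r,R,t,u,v,z):
    o=-R.T@t;q=R.T@np.array([*r[v,u],1]);return o+q*(z-o[2])/q[2]
E
python3 - <<'E'
from h import *
for n in("scene","top"):
    im,W,r,R,t=cloud(n);cv2.imwrite(f"pics/{n}0.png",im[...,::-1]);np.savez(f"{n}0.npz",im=im,W=W,r=r,R=R,t=t)
    print(n,-R.T@t,R[2])
print(manip.read_state(),manip.grip_depth)
E
```

```text
pics
scene [1330.71305494  243.33778218  934.99611298] [-0.67751403 -0.18212838 -0.71260367]
top [359.4690188   17.11000912 891.76828375] [ 0.21464739 -0.01503965 -0.97657581]
{'clock': 0.1, 'joints': array([ 1.17141211e+00,  3.00398618e-01,  1.52148316e+00,  3.00325982e-06,
        1.32072723e+00, -6.65836810e-02]), 'qd': array([-1.61287838e-03, -1.71073903e-03, -7.11732295e-04,  1.40618343e-04,
        1.27637652e-05, -3.90963410e-04]), 'effort': array([-1.23467387e-03, -5.32647300e+01, -3.53277791e+01,  7.08534429e-02,
        2.34547199e-02, -5.37393225e-05]), 'eef_pos': array([179.58479244, 519.6137272 , 204.9675188 ]), 'eef_rot': array([-3.14057874e+00, -7.05253552e-05,  2.80879134e+00]), 'wrist_force': array([ 0.04841968,  0.33728711, -0.18049093]), 'moment': array([-5.75855299e-06, -2.97705802e-02, -3.70344663e-03]), 'finger_force': 0.0, 'finger_gap': 94.098258271812} -18.8
```

View pics/scene0.png

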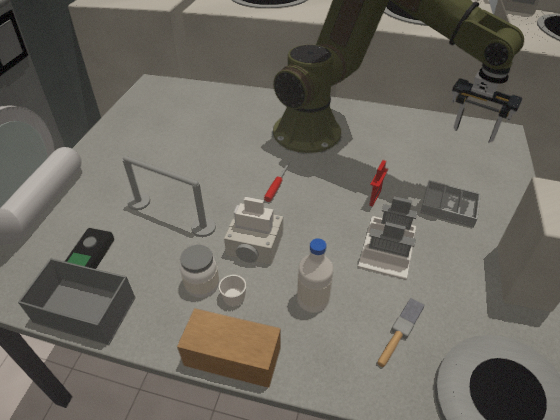

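View pics/top0.png

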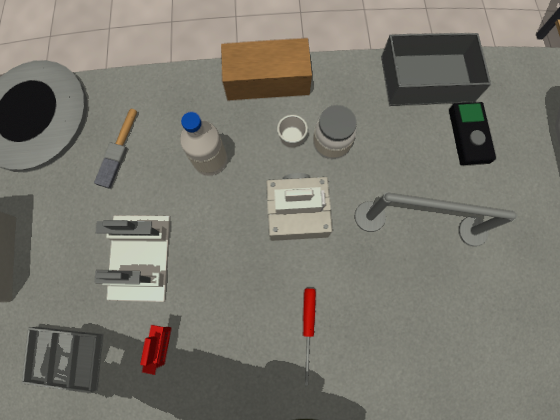

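Scene: the rail is on the right (top view bar from (388,198) to (510,215)), the housing with cover is at about (300,205), and the rack with two filters on the left at (138,258). I'll measure these by height bands next.

```bash
cat > m.py <<'E'
from h import *
def band(W,box,z0,z1,ax=True):
    x0,x1,y0,y1=box
    m=(W[...,0]>x0)&(W[...,0]<x1)&(W[...,1]>y0)&(W[...,1]<y1)&(W[...,2]>z0)&(W[...,2]<z1)
    return m
def rect(W,m):
    p=W[m]
    if len(p)<5: return len(p)
    (c,s,a)=cv2.minAreaRect(p[:,:2].astype(np.float32))
    return len(p),np.round(c,1),np.round(s,1),round(a,1),"z",np.round(np.percentile(p[:,2],[2,50,98]),1)
E
python3 - <<'E'
from m import *
for n in("top","scene"):
    Z=np.load(n+"0.npz");W=Z["W"]
    f=lambda u,v:W[v,u].round(0)
    if n=="top":
        for q in [(300,193),(310,205),(285,225),(450,207),(130,226),(125,275),(120,290),(205,150),(337,120),(155,350)]:print(q,f(*q))
    print(n)
    H=(300,600,-90,110)
    for nm,b,z0,z1 in [("rib",H,160,180),("plate",H,123,134),("box",H,62,76),("rail",(300,650,-420,-60),166,190),
      ("handles",(200,600,240,480),112,150),("flange",(200,600,240,480),92,105),("walls",(200,600,240,480),38,50)]:
        m=band(W,b,z0,z1).astype(np.uint8)
        k,L,S,_=cv2.connectedComponentsWithStats(m)
        for i in range(1,k):
            if S[i,4]>25: print(nm,S[i,:4],*rect(W,L==i))
E
```

```text
(300, 193) [560. -26. 171.]
(310, 205) [547. -46. 128.]
(285, 225) [522.   4.  70.]
(450, 207) [ 513. -300.  177.]
(130, 226) [531. 307. 123.]
(125, 275) [436. 316. 122.]
(120, 290) [415. 372.   9.]
(205, 150) [671. 152. 138.]
(337, 120) [ 729. -120.  111.]
(155, 350) [291. 272.  88.]
top
rib [285 189  27   9] 197 [562.4 -23. ] [48.5 12.2] 89.3 z [160.7 169.4 172. ]
plate [274 187  51  23] 706 [562.4 -26.3] [96.4 40.9] 89.6 z [124.  127.5 130.8]
box [267 186  65  50] 1654 [551.  -25.4] [129.   97.8] 90.0 z [65.9 69.7 72.8]
rail [383 192 130  29] 1150 [ 517.6 -300. ] [247.9  20.1] 77.7 z [168.5 176.1 179.4]
handles [103 220  30   9] 247 [535.  330.6] [50.4 12.5] 85.8 z [115.8 140.2 144. ]
handles [ 96 272  32   8] 200 [435.4 341.5] [50.1 12.4] 86.3 z [114.6 140.9 144.1]
handles [140 337  15  29] 255 [293.3 275.9] [14.1 49.6] 77.1 z [112.5 130.7 133.9]
flange [ 96 221  56  13] 462 [535.1 330.3] [115.9  26.3] 86.0 z [ 96.6  99.7 102.8]
flange [ 94 271  47  13] 354 [435.5 343. ] [93.9 23.9] 86.7 z [ 96.6  99.7 102.6]
flange [151 336   6  28] 59 [293.1 270.4] [10.2 49.7] 87.6 z [ 92.5  98
[... 680 characters left out ...]
5] 217 [435.4 343.1] [48.2 16.7] 83.7 z [113.1 132.4 145.4]
handles [383 222  22  17] 238 [534.9 331.9] [50.6 17.4] 83.0 z [113.7 132.  144.3]
flange [373 168  15  15] 53 [287.5 285.8] [17.9 75.9] 65.2 z [ 92.2  93.9 103.6]
flange [382 204  35  15] 202 [434.5 343.2] [91.1 30.9] 85.5 z [ 96.4 100.3 104.1]
flange [369 228  47  19] 314 [533.6 330.8] [115.8  30.3] 85.5 z [ 96.  100.3 103.9]
walls [371 180  12  18] 34 [295.3 281.5] [10.3 79.5] 70.4 z [40.7 45.8 49.5]
walls [371 216  14  12] 95 [431.8 294.6] [39.4 29.7] 84.4 z [38.6 44.7 48.5]
walls [404 225  12  10] 69 [438.7 382.9] [27.7 30.8] 84.0 z [38.6 44.6 49.6]
walls [363 242  48  21] 268 [536.4 328.3] [122.1  29.2] 84.8 z [38.2 43.8 48.6]
```

The rows are not in the units I measure in: shifts go in shares of 800 mm and turns go in shares of 60 degrees. I convert before sending: -194 mm is -0.2425, -140 mm is -0.175, 0.75 rad is 0.7162.

```bash
cat > to.py <<'E'
# usage: to.py x y z yaw [dead-reckoned start x y z yaw] -> shift in tool axes (measured start pose by default)
import sys,numpy as np
from scipy.spatial.transform import Rotation as Ro
from cell import manip
a=list(map(float,sys.argv[1:]))
s=manip.read_state()
p,R0=(np.array(s["eef_pos"]),Ro.from_euler("xyz",s["eef_rot"])) if len(a)<8 else (np.array(a[4:7]),Ro.from_euler("xyz",[np.pi,0,a[7]]))
R1=Ro.from_euler("xyz",[np.pi,0,a[3]])
print(R0.inv().apply(np.array(a[:3])-p).round(1),(R0.inv()*R1).as_rotvec().round(4),"joints",np.round(s["joints"],2),"F",np.round(s["wrist_force"],1))
E
echo '[[[-0.05, -0.035, -0.005, 0, 0, 0.1432], [-0.1, -0.07, -0.01, 0, 0, 0.2865], [-0.15, -0.105, -0.015, 0, 0, 0.4297], [-0.2, -0.14, -0.02, 0, 0, 0.573], [-0.2425, -0.175, -0.025, 0, 0, 0.7162]]]' | python3 -m creep 50
python3 to.py 561.5 -24 200 1.571
```

```text
clock: 0.6
eef_pos: [318.1, 322.2, 225.4]
eef_rot: [-3.141, 0.0, 2.052]
wrist_force: [0.6, 0.1, 0.6]
finger_gap: 57.3
finger_force: 0.0
[-419.6   55.3   25.5] [-2.000e-04  2.000e-04  4.814e-01] joints [ 0.71  0.06  1.75 -0.    1.33  0.23] F [0.6 0.1 0.6]
```

To row units: -230 mm is -0.2875, -188 mm is -0.235, 0.481 rad is 0.4593.

```bash

echo '[[[-0.0588, 0.0075, 0, 0, 0, 0.1146], [-0.1175, 0.015, 0, 0, 0, 0.2292], [-0.1763, 0.0225, 0, 0, 0, 0.3438], [-0.235, 0.03, 0, 0, 0, 0.4593], [-0.2875, 0.0375, 0, 0, 0, 0.4593]]]' | python3 -m creep 50
echo '[[[0, 0, 0, 0, 0, 0]]]' | python3 -m creep
python3 to.py 561.5 -24 200 1.571
```

```text
clock: 1.1
eef_pos: [452.4, 133.0, 225.4]
eef_rot: [-3.142, 0.0, 1.573]
wrist_force: [0.2, 0.1, 0.7]
finger_gap: 49.8
finger_force: 0.0
clock: 1.2
eef_pos: [453.4, 131.7, 225.0]
eef_rot: [-3.141, 0.001, 1.573]
wrist_force: [-1.7, 0.3, -0.1]
finger_gap: 50.0
finger_force: 0.0
[-155.9  107.8   25. ] [-0.0006  0.0007  0.0022] joints [ 0.21  0.11  1.7  -0.    1.33  0.2 ] F [-1.7  0.3 -0.1]
```

To row units: -155.9 mm is -0.1949, -117 mm is -0.1463.

```bash

echo '[[[-0.0488, 0.0338, 0.0075, 0, 0, 0], [-0.0975, 0.0675, 0.015, 0, 0, 0], [-0.1463, 0.1013, 0.0225, 0, 0, 0], [-0.1949, 0.1348, 0.0313, 0, 0, 0], [-0.1949, 0.1348, 0.0313, 0, 0, 0]]]' | python3 -m creep 50
echo '[[[0, 0, 0.025, 0, 0, 0], [0, 0, 0.05, 0, 0, 0], [0, 0, 0.05, 0, 0, 0]]]' | python3 -m creep
python3 - <<'E'
from m import *
im,W,*_=cloud("scene");cv2.imwrite("pics/g1.png",cv2.resize(im[130:300,150:370,::-1],None,fx=3,fy=3))
E
python3 to.py 561.5 -24 135 1.571
```

```text
clock: 1.7
eef_pos: [561.6, -23.2, 198.4]
eef_rot: [-3.139, 0.0, 1.574]
wrist_force: [0.6, 0.5, -0.3]
finger_gap: 50.0
finger_force: 0.0
clock: 2.0
eef_pos: [559.1, -19.0, 158.1]
eef_rot: [-3.137, -0.001, 1.579]
wrist_force: [-0.7, 0.7, 0.4]
finger_gap: 50.0
finger_force: 0.0
[-4.9  1.7 24.9] [-0.0022 -0.0003  0.0077] joints [-0.1   0.36  1.55  0.    1.23 -0.11] F [-0.1  0.4  0.9]
```

View pics/g1.png

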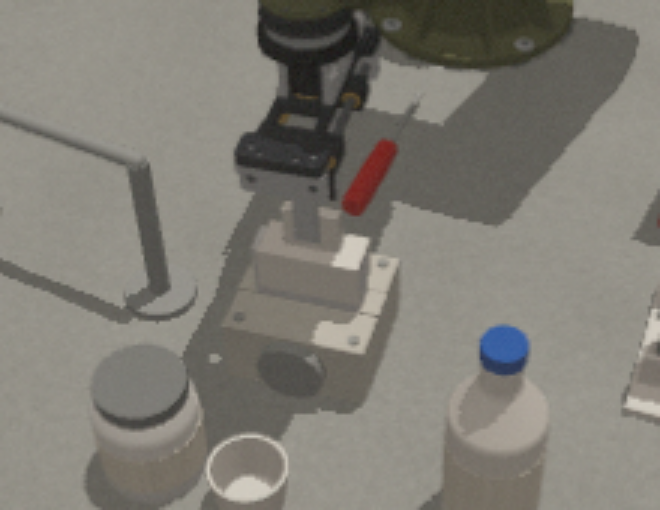

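The gripper is above the rib with its fingers straddling it; the measured pose drifted a few mm, so I'll check the sensor noise before closing.

```bash
for i in 1 2 3; do echo '[[[0, 0, 0, 0, 0, 0]]]' | python3 -m creep | grep -E "eef|force:"; done; python3 to.py 561.5 -24 135 1.571
```

```text
eef_pos: [560.7, -19.5, 161.5]
eef_rot: [3.141, 0.0, 1.578]
wrist_force: [0.3, 0.7, 0.5]
finger_force: 0.0
eef_pos: [560.9, -19.7, 161.7]
eef_rot: [3.14, 0.0, 1.578]
wrist_force: [-0.4, -0.5, 0.7]
finger_force: 0.0
eef_pos: [560.8, -19.9, 161.3]
eef_rot: [3.14, 0.0, 1.578]
wrist_force: [0.0, -0.1, 0.4]
finger_force: 0.0
[-4.1  0.7 26.3] [0.0012 0.0001 0.007 ] joints [-0.1   0.36  1.54  0.    1.23 -0.11] F [ 0.  -0.1  0.4]
```

To row units: 26.3 mm is 0.0329, 13 mm is 0.0163, -0.007 rad is -0.0067.

```bash

echo '[[[-0.0051, 0.0009, 0, 0, 0, -0.0067], [-0.0051, 0.0009, 0.0163, 0, 0, -0.0067], [-0.0051, 0.0009, 0.0329, 0, 0, -0.0067], [-0.0051, 0.0009, 0.0329, 0, 0, -0.0067], [-0.0051, 0.0009, 0.0329, 0, 0, -0.0067]]]' | python3 -m creep | grep -E "eef|force:"
echo '[[[0, 0, 0, 0, 0, 0], [0, 0, 0, 0, 0, 0]]]' | python3 -m creep; python3 to.py 561.5 -24 135 1.571
```

```text
eef_pos: [561.0, -24.2, 133.5]
eef_rot: [-3.14, -0.0, 1.585]
wrist_force: [0.1, -0.7, 0.3]
finger_force: 0.0
clock: 3.05
eef_pos: [561.5, -24.2, 134.5]
eef_rot: [3.141, 0.0, 1.585]
wrist_force: [-0.4, 0.4, 0.7]
finger_gap: 49.7
finger_force: 0.0
[ 0.2  0.1 -0.5] [0.0006 0.0001 0.0139] joints [-0.11  0.39  1.57  0.    1.18 -0.12] F [-0.4  0.4  0.7]
```

To row units: 0.014 rad is 0.0134.

```bash

echo '[[[0, 0, 0, 0, 0, 0.0134], [0, 0, 0, 0, 0, 0.0134], [0, 0, 0, 0, 0, 0.0134]]]' | python3 -m creep 8 30| grep -E "eef|force:"
echo '[[[0, 0, 0, 0, 0, 0], [0, 0, 0, 0, 0, 0], [0, 0, 0, 0, 0, 0], [0, 0, 0, 0, 0, 0]]]' | python3 -m creep|grep -E "finger|wrist"
echo '[[[0, 0, -0.0125, 0, 0, 0], [0, 0, -0.0375, 0, 0, 0], [0, 0, -0.075, 0, 0, 0], [0, 0, -0.1125, 0, 0, 0], [0, 0, -0.1563, 0, 0, 0]]]' | python3 -m creep
echo '[[[0, 0, 0, 0, 0, 0], [0, 0, 0, 0, 0, 0], [0, 0, 0, 0, 0, 0]]]' | python3 -m creep
python3 - <<'E'
from m import *
for n in("top","scene"):
    im,W,*_=cloud(n);
    if n=="scene":cv2.imwrite("pics/g2.png",cv2.resize(im[80:270,150:370,::-1],None,fx=3,fy=3))
    print(rect(W,band(W,(300,640,-90,110),120,130)),rect(W,band(W,(300,640,-90,110),246,259)))
E
python3 to.py 517 -299 260 1.356
```

```text
eef_pos: [561.3, -24.2, 134.2]
eef_rot: [3.141, -0.0, 1.571]
wrist_force: [-1.3, 0.8, -0.0]
finger_force: 0.0
wrist_force: [-0.2, 0.0, 0.4]
finger_gap: 11.5
finger_force: 30.0
clock: 4.25
eef_pos: [560.8, -24.2, 260.5]
eef_rot: [-3.141, -0.0, 1.571]
wrist_force: [0.0, 0.1, -1.5]
finger_gap: 11.7
finger_force: 30.0
clock: 4.55
eef_pos: [560.8, -24.2, 258.0]
eef_rot: [-3.14, -0.0, 1.571]
wrist_force: [-0.9, -0.0, -1.5]
finger_gap: 11.7
finger_force: 30.0
0 0
(253, array([559.3, -26. ]), array([96.7, 33.4]), 88.5, 'z', array([120.2, 124.3, 128.3])) (373, array([561. , -22.7]), array([91.3, 44. ]), 89.4, 'z', array([246.7, 252.3, 257.2]))
[-274.8  -43.9   -2. ] [-0.0021  0.      0.2148] joints [-0.11  0.29  1.41 -0.    1.44 -0.11] F [-0.1  0.4 -1.8]
```

View pics/g2.png

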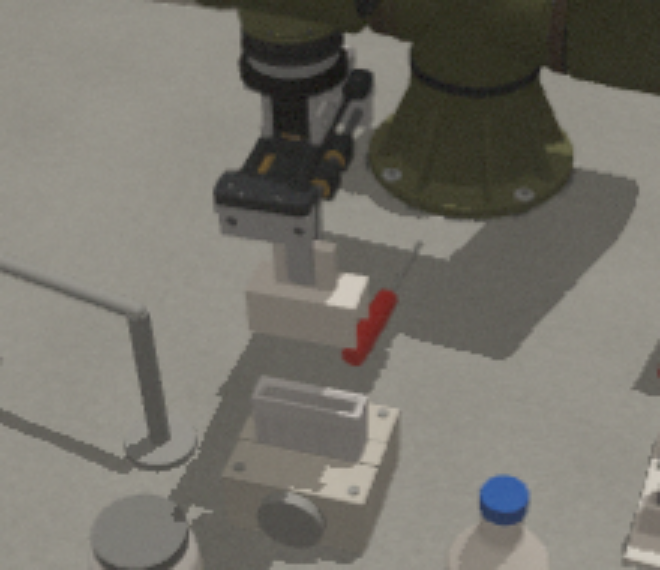

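The cover came off cleanly and is held level, and the throat is exposed with its slot visible. Next is the rail.

To row units: -225 mm is -0.2813, -180 mm is -0.225, 0.215 rad is 0.2053.

```bash

echo '[[[-0.0563, -0.0088, 0, 0, 0, 0.0477], [-0.1125, -0.0175, 0, 0, 0, 0.0955], [-0.1688, -0.0263, 0, 0, 0, 0.1432], [-0.225, -0.035, 0, 0, 0, 0.2053], [-0.2813, -0.045, 0, 0, 0, 0.2053]]]' | python3 -m creep | grep eef
echo '[[[-0.05, 0, 0, 0, 0, 0], [-0.05, 0, 0, 0, 0, 0], [-0.05, 0, 0, 0, 0, 0], [-0.05, 0, 0, 0, 0, 0]]]' | python3 -m creep | grep eef
python3 - <<'E'
from m import *
for n in("top","scene"):
    im,W,*_=cloud(n);np.savez(n+"1.npz",W=W,im=im)
    for b,z0,z1 in [((300,640,-110,110),121,129),((300,640,-110,110),66,74),((300,640,-420,-200),246,257),((300,640,-440,-150),168,182)]:
        print(n,rect(W,band(W,b,z0,z1)))
E
python3 to.py 517 -299 187 1.356
```

```text
eef_pos: [524.5, -250.9, 258.3]
eef_rot: [-3.14, -0.0, 1.354]
eef_pos: [516.9, -287.4, 258.8]
eef_rot: [-3.141, -0.0, 1.357]
top (410, array([562.4, -26.8]), array([95.5, 29.2]), 89.3, 'z', array([121.3, 124.2, 127.1]))
top (2528, array([568. , -26.6]), array([129.9, 131.1]), 89.3, 'z', array([66.7, 69.7, 72.8]))
top (541, array([ 520.9, -276.9]), array([70.4, 40. ]), 77.6, 'z', array([247.4, 252. , 255.3]))
top (393, array([ 535.5, -223.9]), array([91.2, 19.6]), 80.0, 'z', array([168.9, 176.3, 179.5]))
scene (230, array([559.2, -26.4]), array([96.7, 33.3]), 89.2, 'z', array([121.1, 124.6, 128. ]))
scene (917, array([567.3, -26.1]), array([131. , 135.3]), 89.9, 'z', array([66.5, 70.4, 73.6]))
scene (281, array([ 516.2, -285.4]), array([96.7, 43.7]), 78.0, 'z', array([247. , 252.7, 255.5]))
scene (446, array([ 514.9, -303.8]), array([257.2,  18.3]), 77.5, 'z', array([168.6, 176.1, 180.6]))
[-11.5   2.4  72.1] [-0.0001 -0.0001  0.0012] joints [-0.57  0.36  1.32  0.    1.46 -0.36] F [ 0.7 -0.1 -0.9]
```

To row units: 65 mm is 0.0813, -11.5 mm is -0.0144.

```bash

echo '[[[-0.0144, 0.003, 0, 0, 0, 0], [-0.0144, 0.003, 0.0188, 0, 0, 0], [-0.0144, 0.003, 0.0438, 0, 0, 0], [-0.0144, 0.003, 0.0688, 0, 0, 0], [-0.0144, 0.003, 0.0813, 0, 0, 0]]]' | python3 -m creep | grep -E "eef|wr"
echo '[[[0, 0, 0.0038, 0, 0, 0], [0, 0, 0.0063, 0, 0, 0], [0, 0, 0.0063, 0, 0, 0], [0, 0, 0.0063, 0, 0, 0]]]' | python3 -m creep | grep -E "eef|wr"
python3 to.py 517 -299 187 1.356
```

```text
eef_pos: [516.3, -300.0, 192.5]
eef_rot: [-3.14, -0.001, 1.356]
wrist_force: [-0.5, -0.4, -1.7]
eef_pos: [516.9, -300.2, 190.0]
eef_rot: [3.14, 0.0, 1.356]
wrist_force: [0.4, 0.1, -0.9]
[ 1.2 -0.1  3. ] [ 0.0011  0.0005 -0.0002] joints [-0.59  0.42  1.4  -0.    1.32 -0.37] F [ 0.4  0.1 -0.9]
```

To row units: 3 mm is 0.0038, 2.5 mm is 0.0031.

```bash

echo '[[[0, 0, 0.0019, 0, 0, 0], [0, 0, 0.0031, 0, 0, 0], [0, 0, 0.0038, 0, 0, 0], [0, 0, 0.0038, 0, 0, 0]]]' | python3 -m creep | grep -E "eef|wr"
python3 - <<'E'
from m import *
for n in("top","scene"):
    im,W,*_=cloud(n)
    if n=="scene":cv2.imwrite("pics/g3.png",cv2.resize(im[90:250,90:290,::-1],None,fx=3,fy=3))
    print(n,rect(W,band(W,(300,640,-365,-235),177,186)))
E
```

```text
eef_pos: [516.7, -300.1, 187.1]
eef_rot: [3.141, 0.0, 1.356]
wrist_force: [-2.7, 1.8, 5.7]
top (459, array([ 523.2, -277.1]), array([86.2, 39.4]), 77.2, 'z', array([177.3, 180.6, 183.9]))
scene (256, array([ 513.9, -298.3]), array([128.2,  43.9]), 79.0, 'z', array([177.6, 181.3, 185.2]))
```

View pics/g3.png

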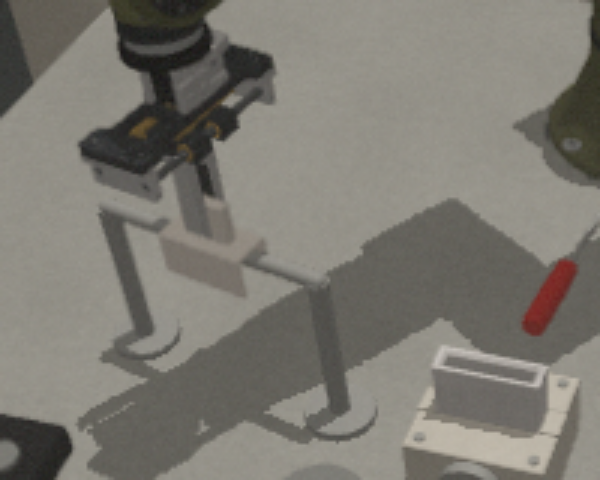

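The cover is astride the bar, and the +6 N wrist force shows it is resting there. I'll release it and rise.

To row units: -1 mm is -0.0013.

```bash

echo '[[[0, 0, -0.0013, 0, 0, 0], [0, 0, -0.0013, 0, 0, 0], [0, 0, -0.0013, 0, 0, 0], [0, 0, -0.0013, 0, 0, 0], [0, 0, -0.0013, 0, 0, 0]]]' | python3 -m creep 34| grep -E "eef|wr|gap"
echo '[[[0, 0, -0.0125, 0, 0, 0], [0, 0, -0.0375, 0, 0, 0], [0, 0, -0.0688, 0, 0, 0], [0, 0, -0.1, 0, 0, 0], [0, 0, -0.1, 0, 0, 0]]]' | python3 -m creep | grep -E "eef|wr|gap"
echo '[[[0, 0, 0, 0, 0, 0], [0, 0, 0, 0, 0, 0]]]' | python3 -m creep | grep -E "eef|wr|gap"
python3 - <<'E'
from m import *
for n in("top","scene"):
    im,W,*_=cloud(n)
    print(n,rect(W,band(W,(300,640,-365,-235),179,186)),rect(W,band(W,(300,640,-365,-235),205,230)))
E
python3 to.py 435.4 342.5 260 1.51
```

```text
eef_pos: [516.6, -300.0, 187.1]
eef_rot: [-3.141, -0.0, 1.356]
wrist_force: [-0.6, 0.3, -0.3]
finger_gap: 33.5
eef_pos: [517.4, -300.5, 271.5]
eef_rot: [3.136, 0.002, 1.356]
wrist_force: [-0.6, -0.2, 0.6]
finger_gap: 34.2
eef_pos: [516.3, -299.9, 266.3]
eef_rot: [-3.14, -0.0, 1.356]
wrist_force: [-0.4, -0.1, -0.6]
finger_gap: 33.6
top (567, array([ 516.8, -304.7]), array([117.1,  39.6]), 77.3, 'z', array([179.2, 181.2, 184.7])) (225, array([ 520.9, -298.4]), array([50.2, 12. ]), 77.5, 'z', array([206.5, 221. , 224.1]))
scene (217, array([ 514.6, -297.6]), array([128.8,  44.4]), 78.5, 'z', array([179.1, 181.6, 185. ])) (131, array([ 519.7, -298.6]), array([55. , 14.2]), 77.3, 'z', array([206.1, 219.5, 224.7]))
[ 610.3 -216.2    6.9] [-0.0014 -0.0007 -0.1542] joints [-0.59  0.37  1.29 -0.    1.49 -0.37] F [ 0.4 -0.3 -0.3]
```

To row units: 236 mm is 0.295, 189 mm is 0.2363, -0.154 rad is -0.1471.

```bash

echo '[[[0.06, -0.0213, 0, 0, 0, -0.0477], [0.1188, -0.0425, 0, 0, 0, -0.0955], [0.1775, -0.0625, 0, 0, 0, -0.1471], [0.2363, -0.0838, 0, 0, 0, -0.1471], [0.295, -0.105, 0, 0, 0, -0.1471]]]' | python3 -m creep 44| grep -E "eef"
echo '[[[0, 0, 0, 0, 0, 0], [0, 0, 0, 0, 0, 0]]]' | python3 -m creep | grep -E "eef"
python3 to.py 435.4 342.5 260 1.51
```

```text
eef_pos: [484.1, -50.2, 266.7]
eef_rot: [-3.141, -0.0, 1.51]
eef_pos: [484.9, -51.4, 267.0]
eef_rot: [-3.141, 0.0, 1.512]
[390.3 -72.6   7. ] [-0.0002  0.0001  0.0019] joints [-0.18  0.12  1.6  -0.    1.43 -0.12] F [-1.  -0.   0.2]
```

To row units: 235 mm is 0.2938, 188 mm is 0.235.

```bash

echo '[[[0.0588, -0.0113, 0, 0, 0, 0], [0.1175, -0.0225, 0, 0, 0, 0], [0.1763, -0.0325, 0, 0, 0, 0], [0.235, -0.0438, 0, 0, 0, 0], [0.2938, -0.055, 0, 0, 0, 0]]]' | python3 -m creep | grep -E "eef"
echo '[[[0.0563, -0.01, 0.0025, 0, 0, 0], [0.1125, -0.0213, 0.005, 0, 0, 0], [0.1688, -0.0313, 0.0075, 0, 0, 0], [0.1938, -0.0358, 0.0088, 0, 0, 0], [0.1938, -0.0358, 0.0088, 0, 0, 0]]]' | python3 -m creep | grep -E "eef"
echo '[[[0, 0, 0, 0, 0, 0], [0, 0, 0, 0, 0, 0]]]' | python3 -m creep | grep -E "eef"
python3 - <<'E'
from m import *
for n in("top","scene"):
    im,W,r,R,t=cloud(n);np.savez(n+"2.npz",im=im,W=W,r=r,R=R,t=t)
    u,v=(300,203) if n=="top" else (254,215)
    ys,xs=np.where(band(W,(500,620,-110,60),50,135)); a,b,c,d=ys.min()-5,ys.max()+5,xs.min()-5,xs.max()+5
    print(n,a,b,c,d)
    cr=cv2.resize(im[a:b,c:d,::-1],None,fx=5,fy=5,interpolation=0)
    cv2.imwrite(f"pics/slot_{n}.png",cr)
    print(rect(W,band(W,(500,620,-110,60),122.5,128)))
a=cv2.imread("pics/slot_top.png");b=cv2.imread("pics/slot_scene.png");h=max(len(a),len(b))
P=lambda i:np.vstack([i,np.zeros((h-len(i),i.shape[1],3),np.uint8)])
o=np.hstack([P(a),P(b)]);print(o.shape,a.shape);cv2.imwrite("pics/slots.png",o)
E
python3 to.py 435.4 342.5 260 1.51
```

```text
eef_pos: [455.6, 185.7, 266.8]
eef_rot: [-3.141, 0.0, 1.508]
eef_pos: [436.6, 342.6, 258.9]
eef_rot: [-3.14, 0.001, 1.511]
eef_pos: [437.1, 340.2, 260.1]
eef_rot: [3.142, 0.0, 1.508]
top 172 241 261 336
(349, array([562.6, -26.7]), array([95.7, 28.7]), 89.4, 'z', array([122.6, 124.4, 127.1]))
scene 200 257 219 287
(191, array([560.4, -26.1]), array([96.9, 34.4]), 88.8, 'z', array([122.8, 124.9, 127.7]))
(345, 715, 3) (345, 375, 3)
[ 1.9 -1.6  0.3] [ 0.0003 -0.0001 -0.002 ] joints [ 0.6   0.27  1.43 -0.    1.44  0.66] F [-0.4 -0.1  0.4]
```

View pics/slots.png

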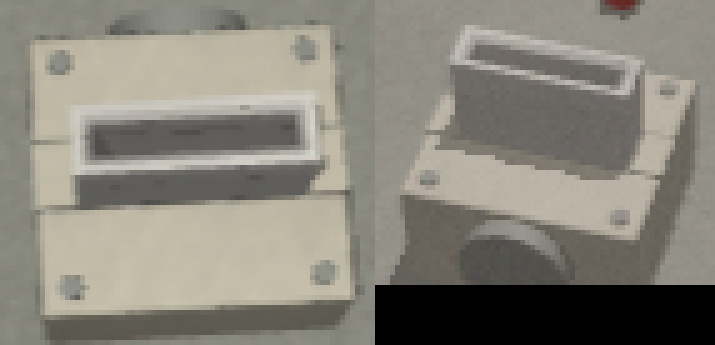

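Both crops show the bright rim frame: top crop spans (72–322, 95–175) and scene crop (450–642, 25–95). I'll cast the rim mask onto z=125, and descend to the filter handle.

To row units: 95 mm is 0.1188, 65 mm is 0.0813.

```bash

python3 - <<'E'
from m import *
for n in("top","scene"):
    Z=np.load(n+"2.npz");im,r,R,t,W=[Z[k] for k in("im","r","R","t","W")]
    g=im.astype(int).min(-1)
    near=cv2.dilate(band(W,(530,595,-90,40),121,129).astype(np.uint8),np.ones((3,3)))>0
    gs=g[near];th=np.percentile(gs,85)*.82
    m=((g>th)&near).astype(np.uint8)
    cs,hi=cv2.findContours(m,cv2.RETR_CCOMP,cv2.CHAIN_APPROX_NONE)
    print(n,th,m.sum())
    for c,h in zip(cs,hi[0]):
        if len(c)<30: continue
        P=np.array([ray(r,R,t,u,v,125)[:2] for u,v in c[:,0]],np.float32)
        print("hole" if h[3]>=0 else "outer",cv2.minAreaRect(P))
E
echo '[[[0.0024, -0.002, 0.0375, 0, 0, 0], [0.0024, -0.002, 0.0813, 0, 0, 0], [0.0024, -0.002, 0.1188, 0, 0, 0], [0.0024, -0.002, 0.1188, 0, 0, 0], [0.0024, -0.002, 0.1188, 0, 0, 0]]]' | python3 -m creep | grep -E "eef|wr"
echo '[[[0, 0, 0, 0, 0, 0], [0, 0, 0, 0, 0, 0]]]' | python3 -m creep | grep -E "eef|wr"
python3 to.py 435.4 342.7 107 1.51
```

```text
top 156.62 395
outer ((563.8379516601562, -26.62500762939453), (32.28620147705078, 100.87739562988281), 1.5492987632751465)
hole ((561.2396850585938, -26.648693084716797), (89.96112060546875, 20.52072525024414), 89.42448425292969)
scene 138.129 200
outer ((556.4972534179688, -28.14386749267578), (99.5265121459961, 31.982446670532227), 89.70851135253906)
hole ((560.8434448242188, -25.527786254882812), (85.0987319946289, 20.796167373657227), 88.77841186523438)
eef_pos: [435.3, 343.3, 166.3]
eef_rot: [3.141, -0.0, 1.509]
wrist_force: [-0.4, 0.5, 0.2]
eef_pos: [435.4, 343.9, 166.8]
eef_rot: [3.14, -0.002, 1.51]
wrist_force: [1.0, -0.7, -0.1]
[-1.3 -0.  59.8] [ 0.002  -0.0016 -0.0004] joints [0.6  0.34 1.56 0.   1.24 0.66] F [ 1.  -0.7 -0.1]
```

To row units: 60.5 mm is 0.0756, 55 mm is 0.0688.

```bash

echo '[[[-0.0016, 0, 0.025, 0, 0, 0], [-0.0016, 0, 0.05, 0, 0, 0], [-0.0016, 0, 0.0688, 0, 0, 0], [-0.0016, 0, 0.0756, 0, 0, 0], [-0.0016, 0, 0.0756, 0, 0, 0]]]' | python3 -m creep | grep -E "eef|wr"
echo '[[[0, 0, 0, 0, 0, 0], [0, 0, 0, 0, 0, 0]]]' | python3 -m creep | grep -E "eef|wr"
python3 to.py 435.4 342.7 106.5 1.51
```

```text
eef_pos: [434.8, 342.4, 104.9]
eef_rot: [-3.142, 0.0, 1.51]
wrist_force: [-0.1, 0.2, 1.2]
eef_pos: [435.1, 342.6, 105.7]
eef_rot: [3.14, -0.001, 1.51]
wrist_force: [0.2, -0.6, 0.1]
[ 0.1  0.3 -0.8] [ 0.0013 -0.001  -0.0002] joints [0.6  0.41 1.62 0.   1.11 0.66] F [ 0.2 -0.6  0.1]
```

```bash

echo '[[[0, 0, 0, 0, 0, 0], [0, 0, 0, 0, 0, 0], [0, 0, 0, 0, 0, 0], [0, 0, 0, 0, 0, 0], [0, 0, 0, 0, 0, 0]]]' | python3 -m creep 8 50| grep -E "eef|wr|fin"
echo '[[[0, 0, -0.0125, 0, 0, 0], [0, 0, -0.0375, 0, 0, 0], [0, 0, -0.0688, 0, 0, 0], [0, 0, -0.1, 0, 0, 0], [0, 0, -0.1313, 0, 0, 0]]]' | python3 -m creep | grep -E "eef|wr|fin"
echo '[[[0, 0, -0.0375, 0, 0, 0], [0, 0, -0.0688, 0, 0, 0], [0, 0, -0.0688, 0, 0, 0], [0, 0, -0.0688, 0, 0, 0]]]' | python3 -m creep | grep -E "eef|wr|fin"
python3 to.py 561.2 -26.4 266 1.559
```

```text
eef_pos: [434.7, 342.4, 104.7]
eef_rot: [3.142, -0.0, 1.51]
wrist_force: [-0.3, 0.4, 0.7]
finger_gap: 11.7
finger_force: 50.0
eef_pos: [434.6, 342.3, 211.3]
eef_rot: [3.141, -0.0, 1.51]
wrist_force: [0.6, -0.4, -1.1]
finger_gap: 12.1
finger_force: 50.0
eef_pos: [434.6, 342.3, 264.4]
eef_rot: [3.142, -0.0, 1.51]
wrist_force: [-0.6, 0.4, -2.1]
finger_gap: 11.6
finger_force: 50.0
[-360.3  148.9   -1.6] [ 0.     -0.0001 -0.0492] joints [0.6  0.27 1.42 0.   1.45 0.66] F [-0.6  0.4 -2.1]
```

To row units: -210 mm is -0.2625, -168 mm is -0.21, -0.049 rad is -0.0468.

```bash

echo '[[[-0.0525, 0.0218, 0, 0, 0, -0.0191], [-0.105, 0.0434, 0, 0, 0, -0.0468], [-0.1575, 0.065, 0, 0, 0, -0.0468], [-0.21, 0.0868, 0, 0, 0, -0.0468], [-0.2625, 0.1085, 0, 0, 0, -0.0468]]]' | python3 -m creep | grep -E "eef"
echo '[[[0, 0, 0, 0, 0, 0], [0, 0, 0, 0, 0, 0]]]' | python3 -m creep | grep -E "eef|wr|fin"
python3 to.py 561.2 -26.4 266 1.559
```

```text
eef_pos: [508.3, 125.6, 263.1]
eef_rot: [-3.139, 0.0, 1.559]
eef_pos: [508.3, 126.8, 263.3]
eef_rot: [-3.139, 0.0, 1.557]
wrist_force: [0.2, 0.5, -0.9]
finger_gap: 11.6
finger_force: 50.0
[-152.4   55.    -2.8] [-0.0023  0.0002 -0.0021] joints [0.17 0.2  1.51 0.   1.43 0.19] F [ 0.2  0.5 -0.9]
```

To row units: -152.4 mm is -0.1905, -117 mm is -0.1463.

```bash

echo '[[[-0.0488, 0.0175, 0, 0, 0, 0], [-0.0975, 0.035, 0, 0, 0, 0], [-0.1463, 0.0525, 0, 0, 0, 0], [-0.1905, 0.0688, -0.0035, 0, 0, 0], [-0.1905, 0.0688, -0.0035, 0, 0, 0]]]' | python3 -m creep | grep -E "eef"
echo '[[[0, 0, 0, 0, 0, 0], [0, 0, 0, 0, 0, 0]]]' | python3 -m creep | grep -E "eef|wr|fin"
python3 - <<'E'
from m import *
for n in("top","scene"):
    im,W,*_=cloud(n);np.savez(n+"3.npz",W=W,im=im)
    if n=="scene":
        cv2.imwrite("pics/g4.png",cv2.resize(im[100:270,180:340,::-1],None,fx=3,fy=3))
    for z0,z1 in((252,263),(200,245),(167,190),(122.5,128)):print(n,z0,rect(W,band(W,(480,640,-90,40),z0,z1)))
E
python3 to.py 561.2 -26.4 266 1.559
```

```text
eef_pos: [562.3, -27.6, 266.4]
eef_rot: [-3.14, 0.0, 1.557]
eef_pos: [561.4, -24.0, 267.0]
eef_rot: [-3.141, -0.0, 1.561]
wrist_force: [-0.1, 0.2, -2.0]
finger_gap: 11.9
finger_force: 50.0
top 252 0
top 200 0
top 167 0
top 122.5 0
scene 252 (130, array([560.8, -21.7]), array([91. , 28.3]), 88.0, 'z', array([252.9, 262. , 262.9]))
scene 200 (444, array([564.3, -22.2]), array([14.3, 81.5]), 3.0, 'z', array([200.9, 222.1, 243.9]))
scene 167 (173, array([564. , -21.6]), array([13.2, 80. ]), 2.5, 'z', array([174. , 181.5, 189.7]))
scene 122.5 (183, array([559.3, -25.8]), array([96.9, 32.6]), 89.9, 'z', array([122.7, 125. , 127.6]))
[-2.3 -0.2  1.4] [-0.0002 -0.0002  0.0017] joints [-0.11  0.29  1.39  0.    1.46 -0.1 ] F [ 0.   0.1 -0.6]
```

View pics/g4.png

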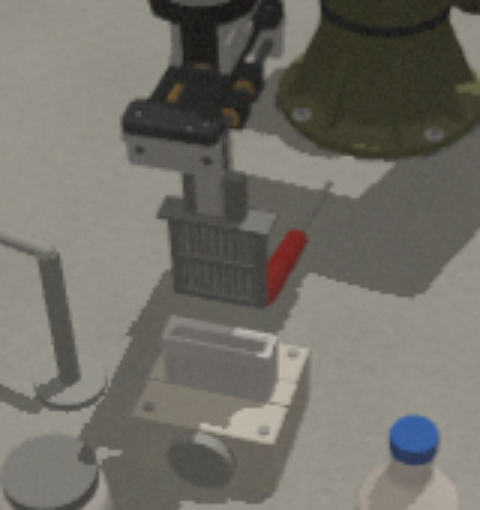

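The filter is held above the throat, handle up and flange visible. It looks upright, but I'll check tilt and offset by fitting its front face plane.

```bash

python3 - <<'E'
from m import *
Z=np.load("scene3.npz");W=Z["W"]
for z0,z1,b in((173,195,0),(195,215,0),(215,235,0),(235,252,0),(80,100,1),(100,120,1)):
    m=band(W,(540,600,-50,5),z0,z1);p=W[m]
    # front (+x) face: fit x=a+b*y (inner y only)
    k=np.polyfit(p[:,1]+25,p[:,0],1);res=p[:,0]-np.polyval(k,p[:,1]+25)
    k=np.polyfit(p[abs(res)<3,1]+25,p[abs(res)<3,0],1)
    full=W[band(W,(540,600,-90,40),z0,z1)]
    print(z0,len(p),"x@y-25 %.1f slope %.3f"%(k[1],k[0]),"std %.1f"%res.std(),"y",np.percentile(full[:,1],[0,1,99,100]).round(1))
E
```

```text
173 150 x@y-25 562.7 slope 0.017 std 2.3 y [-61.7 -60.6  18.   18.3]
195 106 x@y-25 562.3 slope 0.024 std 1.8 y [-62.5 -61.7  18.   18.3]
215 156 x@y-25 562.4 slope 0.023 std 2.2 y [-63.2 -59.9  17.6  18.3]
235 95 x@y-25 562.1 slope 0.006 std 1.7 y [-62.2 -61.7  17.8  17.9]
80 102 x@y-25 572.7 slope 0.037 std 1.4 y [-74.  -72.9  22.3  22.7]Traceback (most recent call last):
  File "<stdin>", line 7, in <module>
    raise TypeError("expected non-empty vector for x")
TypeError: expected non-empty vector for x
```

To row units: 38 mm is 0.0475, 25 mm is 0.0313, 0.005 rad is 0.0048.

```bash

echo '[[[-0.0044, 0, 0.0125, 0, 0, 0.0048], [-0.0044, 0, 0.0313, 0, 0, 0.0048], [-0.0044, 0, 0.0475, 0, 0, 0.0048], [-0.0044, 0, 0.0475, 0, 0, 0.0048], [-0.0044, 0, 0.0475, 0, 0, 0.0048]]]' | python3 -m creep | grep -E "eef|wr"
echo '[[[0, 0, 0, 0, 0, 0], [0, 0, 0, 0, 0, 0]]]' | python3 -m creep | grep -E "eef|wr"
python3 to.py 561.4 -27.5 222 1.556
```

```text
eef_pos: [561.6, -29.0, 229.4]
eef_rot: [-3.141, -0.0, 1.554]
wrist_force: [0.4, 0.5, -0.5]
eef_pos: [561.9, -29.1, 230.1]
eef_rot: [3.141, 0.0, 1.554]
wrist_force: [0.0, -0.2, -1.3]
[ 1.6 -0.5  8.1] [ 0.001   0.0001 -0.0021] joints [-0.12  0.31  1.45 -0.    1.38 -0.1 ] F [ 0.  -0.2 -1.3]
```

To row units: 9 mm is 0.0113, 6 mm is 0.0075, -0.002 rad is -0.0019.

```bash

echo '[[[0.002, -0.0006, 0.0038, 0, 0, -0.0019], [0.002, -0.0006, 0.0075, 0, 0, -0.0019], [0.002, -0.0006, 0.0113, 0, 0, -0.0019], [0.002, -0.0006, 0.0113, 0, 0, -0.0019], [0.002, -0.0006, 0.0113, 0, 0, -0.0019]]]' | python3 -m creep | grep -E "eef|wr"
echo '[[[0, 0, 0.0025, 0, 0, 0], [0, 0, 0.005, 0, 0, 0], [0, 0, 0.0075, 0, 0, 0], [0, 0, 0.0075, 0, 0, 0]]]' | python3 -m creep | grep -E "eef|wr"
python3 to.py 561.4 -27.5 215 1.556
```

```text
eef_pos: [561.2, -27.5, 220.4]
eef_rot: [-3.141, 0.0, 1.556]
wrist_force: [-0.4, 1.1, -1.3]
eef_pos: [561.1, -27.5, 214.1]
eef_rot: [-3.141, -0.0, 1.556]
wrist_force: [0.3, -0.3, -1.5]
[-0.   0.3 -0.9] [-0.0005 -0.0001 -0.0002] joints [-0.11  0.32  1.47  0.    1.35 -0.1 ] F [ 0.3 -0.3 -1.5]
```

To row units: 12 mm is 0.015, 9 mm is 0.0113.

```bash

echo '[[[0, 0, 0.0038, 0, 0, 0], [0, 0, 0.0075, 0, 0, 0], [0, 0, 0.0113, 0, 0, 0], [0, 0, 0.015, 0, 0, 0], [0, 0, 0.015, 0, 0, 0]]]' | python3 -m creep | grep -E "eef|wr"
echo '[[[0, 0, 0, 0, 0, 0]]]' | python3 -m creep >/dev/null; python3 - <<'E'
from h import *
s=manip.read_state();print(s["wrist_force"].round(1),s["moment"].round(2),s["eef_pos"].round(1))
E
```

```text
eef_pos: [561.0, -27.5, 201.9]
eef_rot: [-3.141, -0.0, 1.556]
wrist_force: [0.2, 0.5, -0.4]
[ 0.1 -0.3 -1.3] [-0.04  0.03 -0.02] [561.2 -27.5 202.4]
```

No side forces at all, so I'll continue down to just above the switch.

To row units: 23 mm is 0.0288, 17 mm is 0.0213.

```bash

echo '[[[0, 0, 0.0063, 0, 0, 0], [0, 0, 0.0138, 0, 0, 0], [0, 0, 0.0213, 0, 0, 0], [0, 0, 0.0288, 0, 0, 0], [0, 0, 0.0288, 0, 0, 0]]]' | python3 -m creep | grep -E "eef_pos|wr"
echo '[[[0, 0, 0.0063, 0, 0, 0], [0, 0, 0.0138, 0, 0, 0], [0, 0, 0.0213, 0, 0, 0], [0, 0, 0.0288, 0, 0, 0], [0, 0, 0.035, 0, 0, 0]]]' | python3 -m creep | grep -E "eef_pos|wr"
echo '[[[0, 0, 0, 0, 0, 0], [0, 0, 0, 0, 0, 0]]]' | python3 -m creep | grep -E "eef|wr|fin"
```

```text
eef_pos: [560.8, -27.5, 178.3]
wrist_force: [0.2, -0.5, -1.9]
eef_pos: [561.1, -27.5, 150.8]
wrist_force: [-0.2, -0.7, -0.8]
eef_pos: [561.3, -27.5, 151.5]
eef_rot: [3.142, 0.0, 1.556]
wrist_force: [-0.5, -0.1, -0.5]
finger_gap: 12.0
finger_force: 50.0
```

To row units: 8 mm is 0.01, 6 mm is 0.0075.

```bash

echo '[[[0, 0, 0.0025, 0, 0, 0], [0, 0, 0.005, 0, 0, 0], [0, 0, 0.0075, 0, 0, 0], [0, 0, 0.01, 0, 0, 0], [0, 0, 0.01, 0, 0, 0]]]' | python3 -m creep - 60| grep -E "eef_pos|wr"
echo '[[[0, 0, 0.0025, 0, 0, 0], [0, 0, 0.005, 0, 0, 0], [0, 0, 0.0075, 0, 0, 0], [0, 0, 0.0088, 0, 0, 0], [0, 0, 0.0088, 0, 0, 0]]]' | python3 -m creep | grep -E "eef_pos|wr"
echo '[[[0, 0, 0, 0, 0, 0], [0, 0, 0, 0, 0, 0]]]' | python3 -m creep | grep -E "eef|wr|fin"
```

```text
eef_pos: [561.3, -27.5, 143.5]
wrist_force: [-0.9, 1.0, 2.7]
eef_pos: [561.3, -27.5, 136.6]
wrist_force: [-1.7, -0.3, 6.5]
eef_pos: [561.3, -27.5, 136.7]
eef_rot: [3.141, 0.0, 1.556]
wrist_force: [-2.0, 0.2, 6.1]
finger_gap: 11.7
finger_force: 60.0
```

To row units: 0.7 mm is 0.0009.

```bash

for i in 1 2 3; do echo '[[[0, 0, 0.0009, 0, 0, 0], [0, 0, 0.0009, 0, 0, 0], [0, 0, 0.0009, 0, 0, 0]]]' | python3 -m creep | grep -E "eef_pos|wr"; done
```

```text
eef_pos: [561.3, -27.5, 136.0]
wrist_force: [-1.5, -0.3, 6.6]
eef_pos: [561.4, -27.5, 135.4]
wrist_force: [-2.3, 0.7, 7.0]
eef_pos: [561.3, -27.5, 134.7]
wrist_force: [-1.7, -0.5, 7.7]
```

To row units: 0.5 mm is 0.0006.

```bash

for i in 1 2 3; do echo '[[[0, 0, 0.0006, 0, 0, 0], [0, 0, 0.0006, 0, 0, 0], [0, 0, 0.0006, 0, 0, 0]]]' | python3 -m creep | grep -E "eef_pos|wr"; done
```

```text
eef_pos: [561.4, -27.5, 134.7]
wrist_force: [-3.9, 0.7, 10.6]
eef_pos: [561.4, -27.5, 134.7]
wrist_force: [-5.8, 0.6, 15.9]
eef_pos: [561.4, -27.5, 134.6]
wrist_force: [-9.3, -0.4, 20.8]
```

The filter stalls at TCP z = 134.6 mm with the force climbing, which means the flange is on the rim. One last check of flange level, cover and bystanders before handing in.

```bash

python3 - <<'E'
from m import *
im,W,*_=cloud("scene");cv2.imwrite("pics/end.png",cv2.resize(im[100:320,90:430,::-1],None,fx=2,fy=2))
print("flange",rect(W,band(W,(530,600,-80,30),127,136)));print("rib",rect(W,band(W,(300,640,-365,-235),205,230)))
m=band(W,(545,575,-75,25),120,140)
p=W[m];
for y in(-70,-55,0,12):
    q=p[abs(p[:,1]-y)<6];print(y,len(q),np.percentile(q[:,2],[50,90]).round(1) if len(q) else"")
E
```

```text
flange (204, array([561. , -25.6]), array([29.1, 95.9]), 0.1, 'z', array([127.3, 130.6, 135.4]))
rib (135, array([ 518.7, -298.7]), array([53.9, 15.2]), 80.1, 'z', array([205.6, 218.8, 224.6]))
-70 35 [129.2 132.1]
-55 33 [130.3 132.1]
0 42 [130.5 134.2]
12 42 [130.1 132.3]
```

View pics/end.png

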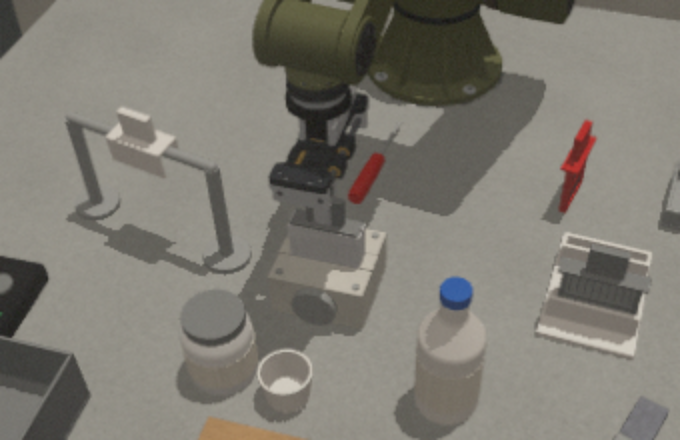

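The picture shows the flange flat on the rim (its top at 130 mm) at about (328,228). The cover is astride the bar at (140,140), the wide filter is still in the rack, and the bystanders are untouched.

```bash
python3 -c "
from cell import manip
s=manip.read_state();print(s['clock'],s['wrist_force'],s['finger_force']);print(manip.sign_off())"
```

```text
21.1 [-9.40458193  1.56128101 22.16321884] 59.99561548233032
the job is handed in; nothing more can be done
None
```

The job is handed in at 21.1 s of the 64 s allowed: the cover hangs astride the rail bar, and the narrow filter is pressed home with its flange on the rim, still gripped and held down with about 22 N.

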